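Seat the bottle on the batch card in its well of the block warmer and switch on

TASK

Take the dropper bottle that stands on the batch card and put it in the one well of the block warmer that matches its diameter, upright and right down on the well's floor. The block lies loosely in its tray, so feel for the well and never force the glass; then let go and press the warmer's rocker switch over to on. Leave the other bottles standing where they are.

Things in the scene. Friction and masses are not known exactly. Their poses are not given: they have to be found in the camera images.
- warmer: Block warmer: white housing 160 (x) by 250 mm (y), fixed on the worktop; origin at the centre of its underside, x to its back, y to its left; a cord and supply brick lie behind. Ledge and tray rim 56 mm high. In the tray a bare aluminium block, top at 67 mm, with four wells growing from left to right: 28, 34.8, 45.6, 50.6 mm wide, for small bottle, medium bottle, cream jar, large bottle.
- tray_mid (a point): Middle of the tray, 25 mm behind the housing's, 67 mm up. The block (70 mm in x, 204 in y) is centred here give or take 6 mm in the warmer's x and 8 mm in its y: it lies loose, differently every time, not turned, not measured. It slides under about 3 N. It rests on a soft mat: sinks beyond about 4 N, 1 mm per 2.5 N, at most 4 mm, and springs back. Over 25 N on a bottle is forcing it.
- well_small (a point): Nominal centre of the mouth, at the block's top, of the leftmost well: 28 mm wide, for the small bottle. All wells are 9 mm apart, 32 mm deep (floor 35 mm above the worktop), upright, 1.6 mm wider than what belongs in them, mouth countersunk 2 mm at 45 degrees. The real well is off this point by the block's unmeasured shift: look and feel for it.
- well_medium (a point): The same for the second well from the left, 34.8 mm wide, for the medium bottle. The block's shift applies.
- well_large (a point): The same for the rightmost well, 50.6 mm wide, for the large bottle. The block's shift applies.
- warmer_switch (a joint): Black rocker switch at the left end of the warmer's front ledge, 22 mm (x) by 38 mm (y), tilting about an axis along the warmer's x. 0 rad = off: left half down, right half up (as at the start). 0.36 rad = on: right half down, left half up. It stays where it is left; about 4 N on the raised half moves it.
- switch_press (a point): On the raised right half of the rocker, 13.5 mm right of its axis, at its upper face; where to press straight down. It sinks about 5 mm from off to on.
- card_mid (a point): Centre of the batch card, a brown ruled card 105 by 148 mm with a white band along its far edge, flat on the worktop (no thickness). The bottle to be warmed stands on it, within 22 mm of this point. A fixed balance 85 mm high stands between card and warmer; wall cabinets hang 0.46 m above the worktop beyond about x = 0.6 m.
- bottle_small: Small (10 ml) amber glass dropper bottle with a white screw cap, upright; 70 mm tall: straight round body 26.4 mm wide up to 56 mm, above it the cap, 24 mm wide. Origin: centre of its underside; z up along the bottle. Any one of the three bottles may be the one on the card.
- bottle_medium: Medium (30 ml) amber glass dropper bottle with a white screw cap, upright; 92 mm tall: straight round body 33.2 mm wide up to 75 mm, above it the cap, 26 mm wide. Origin: centre of its underside; z up along the bottle. Any one of the three bottles may be the one on the card.
- bottle_large: Large (100 ml) amber glass dropper bottle with a white screw cap, upright; 119 mm tall: straight round body 49 mm wide up to 102 mm, above it the cap, 28 mm wide. Origin: centre of its underside; z up along the bottle. Any one of the three bottles may be the one on the card.
Mind the look-alikes: they are no part of the job. Leave any red look-alike of the bottle_small alone.

How it is judged:
By the outcome, as a careful person would: the job done as asked, in the order asked, and still so for the second after the job is handed in, with the robot touching nothing.
It also fails if it takes over 56 s, if anything falls off the work surface, if the arm or the gripper's body presses on something with over 40 N, if the wrist force passes 120 N, or if a joint passes its speed limit or range.

ROBOT

A 6-joint arm with a two-finger parallel gripper is mounted at the origin on a cart in front of the work surface, level with it; the furniture and walls round the work are solid. World frame = base frame: x ahead of the robot, y to its left, z up, the work surface at z = 0. Lengths are in m, angles in degrees, forces in N, time in s.
With the tool pointing down it reaches from about 0.3 to 0.75 m from the base axis. Payload 8.5 kg.
Tool frame: the origin (TCP) lies midway between the tips of the shut fingers; the grasp point (between the pads) lies 19 mm behind it; z points along the fingers, y is the direction in which the jaws open and shut (so a half turn about z gives the same grasp; the last joint's range is limited). The gripper opens to 85 mm and grips with 20 to 120 N. Pads are 22 mm wide; open, the fingers measure 114 mm over their backs; the gripper's body (76 mm by 85 mm) begins 54 mm behind the grasp point. The pads swing forward as they close: fully open they stand 13 mm farther back than shut.
Start: joints at [-83.669, 21.807, 74.336, -0, 83.858, -12.336], TCP at [0.176, -0.521, 0.231] pointing down, gripper open.
Joint ranges: [-178.18, 178.18], [-50.72, 133.34], [12.68, 142.11], [-81.47, 261.47], [9.98, 163.14], [-165.26, 165.26]. Speed limits (degrees/s): [136.94, 136.94, 180, 180, 180, 180].

INTERFACE

Orientations are given as a 3x3 rotation matrix whose columns are the frame's x, y, z axes.
In Python, from rig import status, eyes, env gives the robot as it stands. The module is installed in compiled form; this text tells all that it offers.
- The arm moves only by the tool play_rows, never from a script. Its argument "targets" is text: rows parted by semicolons, each of 5 numbers parted by spaces: the shift along the tool's x, y, z in m, then the turn about the tool's z in rad, then the closure, from 0 (fully open) to 1 (shut). A call has 1 to 5 rows; each row is the pose to reach, as a shift and turn from the pose commanded when the call began, along the tool's axes at that moment; what a row does not reach only later rows make up. A row lasts 1/10 s, in which the tool goes at most 50 mm and 8.59 degrees, less where a joint would pass 70% of its speed; a pose out of reach is approached as far as the arm can. A call with a gripper value outside its range is refused whole. The fingers move at their own pace and stop on an object; "force" is the grip in N (left out, the last holds). Time passes only in rows, so rows that repeat a pose let the fingers close. It gives the time, the measured TCP pose, the force and the opening at its end, in the units of the state.
- status.observe(): the state, without advancing time (a new reading comes with each control period).
- eyes.get_image(name): name is "scene" or "top"; returns a dict with "pixels" (384x512x3 uint8, red, green, blue), "range_z" (384x512 float32, m along the optical axis (not along the pixel's ray), 0 where there is no reading), "mtx" (3x3 intrinsics, pixels), "k1" (the pictures are not rectified: a ray, as slopes to the right and down, at radius r is drawn at 1 + k1 r^2 times it, then the intrinsics apply), "world_to_cam" (4x4, takes a point from world to camera coordinates). Camera axes: x right, y up, looking along -z (the intrinsics and any distortion apply to the point x, -y, -z); pixel columns grow to the right and rows downward; lengths in m; the calibration is good to about 2 mm. A picture is of the moment at which its call begins.
- env.close_job(): hands the job in, once; it reports no verdict.
The state is a dict: "time_s": time; "q": joint angles; "qvel": joint speeds; "joint_efforts": joint torques, N m; "position": TCP position; "tool_rot": TCP orientation; "ft_force": force on the tool from outside, world axes, zero at the start; "wrist_torque": the same for the moment, N m; "grip_width": finger opening in m.
Only numpy, scipy, OpenCV 4.12 (cv2) and the standard library are available. Lean on these libraries where they do the work, as an engineer would, in place of code of your own. Each camera call takes 0.05 s, during which the arm holds its last target.

## Working session

There is one attempt and no reset: what is moved stays moved. The work goes in short steps, Python scripts to look and compute and a tool call to move; the robot and the scene stay as the last step left them, time stands still between calls to the robot, and variables do not carry over. Pictures are saved under pics/ and viewed, and the job is handed in when it is done.

Besides the shell and the picture viewer there is one more tool, called after "Call:" as name(argument=value, ...) on one line, values as JSON. play_rows: Moves the arm, as the interface text tells. Its arguments: {"type":"object","properties":{"targets":{"type":"string"},"force":{"type":"number"}},"required":["targets"]}

```bash
mkdir -p pics
python3 - <<'E'
from rig import status, eyes, env
import cv2,numpy as np
for n in("scene","top"):
    d=eyes.get_image(n)
    cv2.imwrite(f"pics/{n}0.png",d["pixels"][:,:,::-1])
    np.savez(f"{n}0.npz",**{k:np.asarray(v) for k,v in d.items()})
    print(n,d["mtx"],d["k1"],d["world_to_cam"])
print(status.observe())
E
```

```text
scene [[371.32637948   0.         252.25892962]
 [  0.         371.32637948 194.75415786]
 [  0.           0.           1.        ]] -0.07207356191295783 [[-0.60720288 -0.79454294  0.00248567  0.35714883]
 [ 0.48095186 -0.36505762  0.79713126 -0.27681065]
 [-0.6324476   0.48521589  0.60380094 -0.84224724]
 [ 0.          0.          0.          1.        ]]
top [[389.69907309   0.         251.37375232]
 [  0.         389.69907309 192.70907008]
 [  0.           0.           1.        ]] -0.1277634121371531 [[-9.76109837e-03 -9.99951442e-01 -1.35474131e-03  5.56831681e-02]
 [ 9.77052495e-01 -9.82583350e-03  2.12771883e-01 -5.10630663e-01]
 [-2.12774863e-01  7.53233908e-04  9.77100962e-01 -1.29818224e+00]
 [ 0.00000000e+00  0.00000000e+00  0.00000000e+00  1.00000000e+00]]
{'time_s': 0.1, 'q': array([-8.36704604e+01,  2.18365061e+01,  7.43780396e+01,  1.14336063e-03,
        8.38580196e+01, -1.23346900e+01]), 'qvel': array([-0.10321057, -0.02131482, -0.14254136, -0.06491924, -0.06154896,
        0.16459282]), 'joint_efforts': array([ 3.81320715e-03, -4.49222875e+01, -2.31655240e+01, -1.69738450e-04,
        3.70298338e-03,  4.61912987e-05]), 'position': array([ 0.17599594, -0.52081361,  0.23079332]), 'tool_rot': array([[ 9.47410960e-01,  3.20019465e-01, -1.19907946e-04],
       [ 3.20019356e-01, -9.47410165e-01,  1.26097034e-03],
       [ 2.89933047e-04, -1.23302999e-03, -9.99999198e-01]]), 'ft_force': array([ 0.22686705, -0.59877932,  0.05317614]), 'wrist_torque': array([ 0.03602363,  0.0077584 , -0.03533836]), 'grip_width': 0.08520527517553346}
```

View pics/scene0.png

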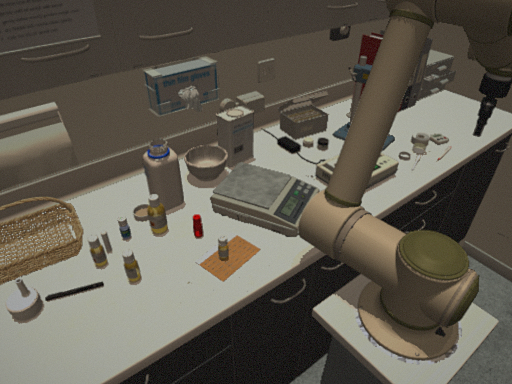

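View pics/top0.png

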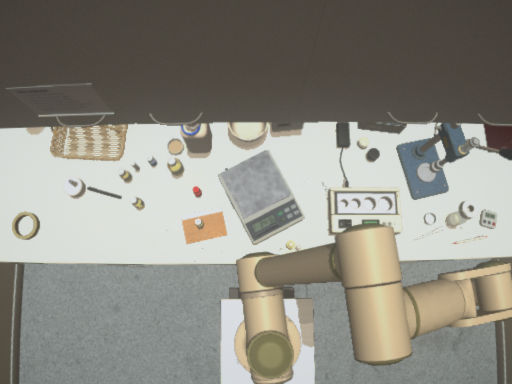

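```bash
cat > h.py <<'E'
import numpy as np,cv2
def load(n): return dict(np.load(n))
def ray(d,u,v):
    K=d["mtx"];k=float(d["k1"])
    a=np.array([(u-K[0,2])/K[0,0],(v-K[1,2])/K[1,1]]);s=a.copy()
    for _ in range(30): s=a/(1+k*(s@s))
    return np.array([s[0],-s[1],-1.])
def atz(d,u,v,z):
    W=d["world_to_cam"];R=W[:3,:3];t=W[:3,3];c=-R.T@t;r=R.T@ray(d,u,v)
    return c+r*(z-c[2])/r[2]
def atd(d,u,v):
    W=d["world_to_cam"];R=W[:3,:3];t=W[:3,3]
    z=d["range_z"][int(round(v)),int(round(u))]
    return R.T@(ray(d,u,v)*z-t)
def proj(d,p):
    W=d["world_to_cam"];c=W[:3,:3]@np.asarray(p,float)+W[:3,3]
    s=np.array([c[0],-c[1]])/-c[2];s=s*(1+float(d["k1"])*(s@s));K=d["mtx"]
    return np.array([K[0,0]*s[0]+K[0,2],K[1,1]*s[1]+K[1,2]])
def crop(d,x,y,w,h,f,name):
    cv2.imwrite(name,cv2.resize(d["pixels"][y:y+h,x:x+w,::-1],None,fx=f,fy=f,interpolation=cv2.INTER_CUBIC))
E
python3 - <<'E'
from h import *
t=load("top0.npz");s=load("scene0.npz")
crop(t,320,175,90,70,8,"pics/a.png")
crop(t,170,175,80,75,8,"pics/b.png")
crop(s,180,200,90,90,6,"pics/c.png")
for u,v in [(198,219),(198,223),(198,227),(196,191)]: print(u,v,atd(t,u,v))
for u,v in [(223,239),(223,242),(223,250),(223,256),(197,220)]: print(u,v,atd(s,u,v))
for u in range(328,404,3): print(u,[round(float(x)*1000) for v in (188,196,204,212,222,230) for x in [atd(t,u,v)[2]]])
E
```

```text
198 219 [0.41819272 0.23247251 0.07135664]
198 223 [0.40426538 0.23198544 0.07320662]
198 227 [4.00062555e-01 2.41869108e-01 2.46766731e-05]
196 191 [0.51492678 0.240786   0.07405591]
223 239 [0.40264592 0.23533365 0.07143844]
223 242 [0.39854158 0.23839474 0.06587325]
223 250 [0.39853331 0.23994558 0.0381021 ]
223 256 [0.39930148 0.24068255 0.01567176]
197 220 [0.51216008 0.24722207 0.06543499]
328 [-1, 25, 23, 13, 3, 0]
331 [56, 59, 59, 56, 56, 52]
334 [59, 34, 23, 47, 52, 54]
337 [58, 69, 69, 73, 56, 54]
340 [56, 64, 32, 69, 56, 56]
343 [54, 70, 37, 70, 58, 55]
346 [59, 59, 46, 68, 63, 647]
349 [55, 68, 67, 69, 69, 656]
352 [58, 62, 38, 69, 57, 666]
355 [59, 68, 33, 64, 56, 673]
358 [56, 65, 41, 70, 55, 678]
361 [56, 70, 70, 67, 61, 682]
364 [54, 70, 36, 68, 54, 685]
367 [56, 69, 36, 69, 62, 685]
370 [54, 70, 33, 64, 62, 687]
373 [58, 64, 39, 72, 59, 686]
376 [58, 70, 68, 71, 56, 687]
379 [55, 73, 37, 68, 55, 686]
382 [56, 68, 38, 70, 57, 686]
385 [57, 64, 41, 66, 56, 681]
388 [57, 69, 35, 70, 61, 675]
391 [55, 69, 60, 72, 56, 667]
394 [53, 45, 70, 70, 50, 52]
397 [57, 59, 55, 52, 59, 58]
400 [3, 0, 56, 57, 62, 57]
403 [-1, 2, 2, -1, -1, 0]
```

View pics/a.png

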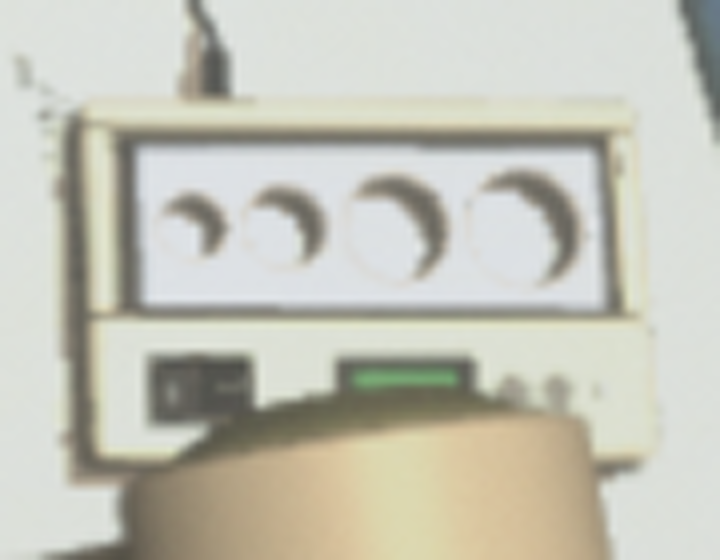

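View pics/b.png

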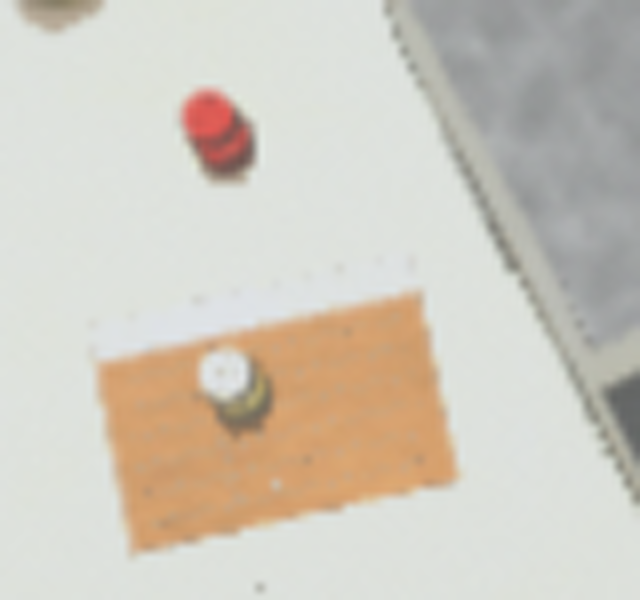

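View pics/c.png

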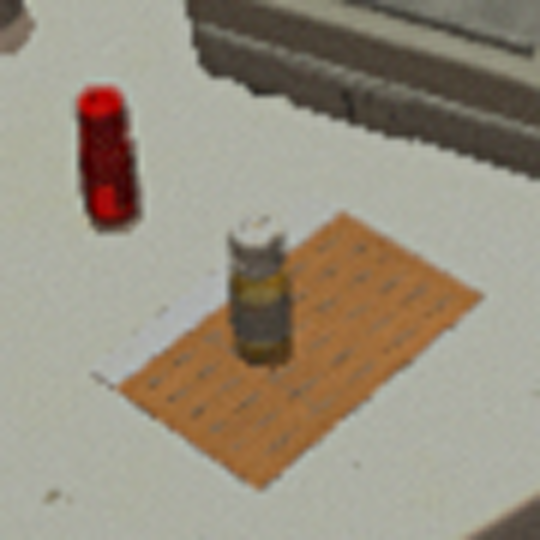

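```bash
cat >> h.py <<'E'
def rect(d,x0,x1,y0,y1,z,res):
    # world-plane image: rows = x decreasing from x1, cols = y decreasing from y1
    nx=int((x1-x0)/res);ny=int((y1-y0)/res)
    mu=np.zeros((nx,ny),np.float32);mv=mu.copy()
    for i in range(nx):
        for j in range(ny):
            mu[i,j],mv[i,j]=proj(d,[x1-i*res,y1-j*res,z])
    return cv2.remap(d["pixels"],mu,mv,cv2.INTER_CUBIC)
E
python3 - <<'E'
from h import *
t=load("top0.npz")
print(atz(t,197.8,221.4,.07))
f=lambda x,y:atz(t,320+(x+.5)/8-.5,175+(y+.5)/8-.5,.067)
print("block TL,TR,BL,BR",f(137,145),f(600,145),f(139,304),f(610,308))
im=rect(t,.33,.56,-.42,-.12,.067,.0005)
for k in range(0,600,100): cv2.line(im,(k,0),(k,5),(255,0,0))
for k in range(0,460,100): cv2.line(im,(0,k),(5,k),(255,0,0))
cv2.imwrite("pics/r.png",im[:,:,::-1])
E
```

```text
[0.41018312 0.23320214 0.07      ]
block TL,TR,BL,BR [ 0.50564911 -0.24464893  0.067     ] [ 0.50357734 -0.45074846  0.067     ] [ 0.43602166 -0.24167203  0.067     ] [ 0.43135731 -0.44897819  0.067     ]
```

View pics/r.png

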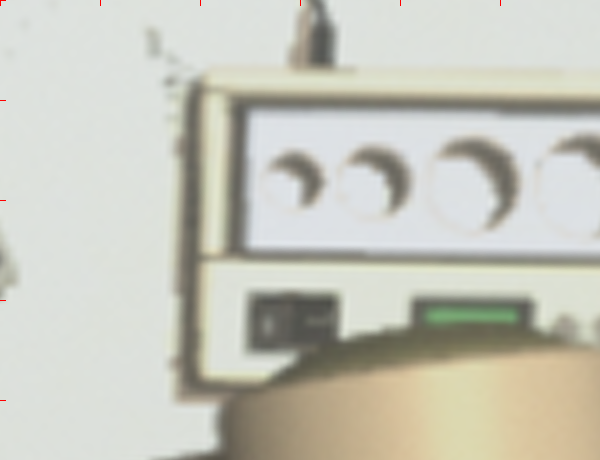

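```bash
cat > ov.py <<'E'
from h import *
import sys
t=load("top0.npz");bx,by,yaw=map(float,sys.argv[1:4])
x1,y1,res=.52,-.225,.0004
im=rect(t,.36,x1,-.47,y1,.067,res)
im=cv2.resize(im,None,fx=1.25,fy=1.25);res/=1.25
c,s=np.cos(yaw),np.sin(yaw)
def P(x,y): return (int(round((y1-(by+s*x+c*y))/res*8)),int(round((x1-(bx+c*x-s*y))/res*8)))
pts=np.array([P(a,b) for a,b in((35,102),(35,-102),(-35,-102),(-35,102))] if 0 else [P(a/1e3,b/1e3) for a,b in((35,102),(35,-102),(-35,-102),(-35,102))])
cv2.polylines(im,[pts],True,(255,0,0),1,cv2.LINE_AA,3)
y=.102
for d in(28,34.8,45.6,50.6):
    y-=.009+d/2e3
    cv2.circle(im,P(0,y),int(d/2e3/res*8),(0,160,0),1,cv2.LINE_AA,3)
    cv2.circle(im,P(0,y),int((d/2e3+.002)/res*8),(255,0,255),1,cv2.LINE_AA,3); y-=d/2e3
cv2.imwrite(sys.argv[4],im[:,:,::-1]);print(im.shape)
E
python3 ov.py .4695 -.3465 .017 pics/o1.png
```

```text
(500, 765, 3)
```

View pics/o1.png

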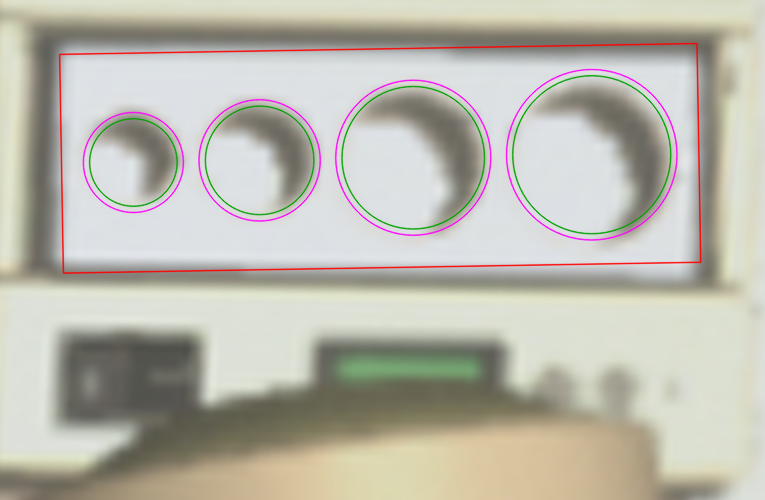

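```bash
python3 ov.py .4685 -.347 -.016 pics/o2.png
```

```text
(500, 765, 3)
```

View pics/o2.png

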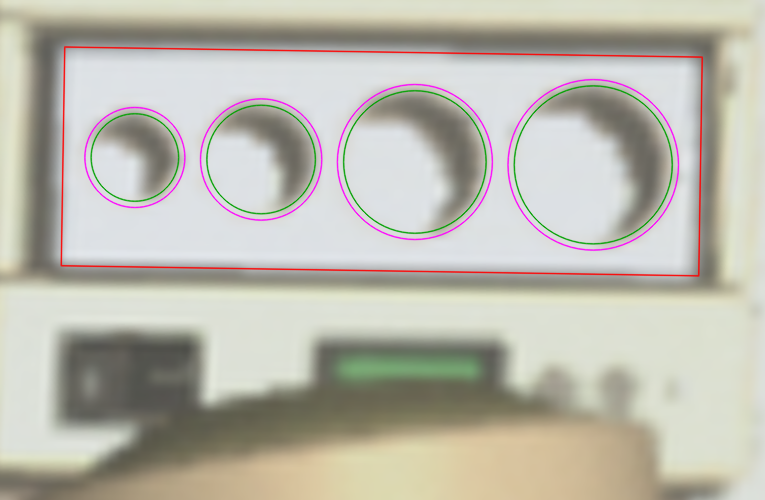

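```bash
cat >> h.py <<'E'
def go(target):
    from rig import status
    o=status.observe();R=o["tool_rot"];p=o["position"]
    print("pos",p.round(4),"yaw",np.degrees(np.arctan2(R[1,0],R[0,0])).round(2),"q",o["q"].round(1),"F",o["ft_force"].round(1),"T",o["wrist_torque"].round(2),"t",o["time_s"],"w",o["grip_width"])
    if target is not None: print("shift",(R.T@(np.array(target)-p)).round(4))
E
python3 - <<'E'
from h import *
go([.40,-.2,.24])
s=load("scene0.npz");t=load("top0.npz")
W=s["world_to_cam"];print(-W[:3,:3].T@W[:3,3])
W=t["world_to_cam"];print(-W[:3,:3].T@W[:3,3])
# project candidate centre
for c in [(.410,.233),(.406,.236),(.408,.232)]:
    print(c,[proj(s,[*c,z]).round(1) for z in(0,.035,.056,.07)],[proj(t,[*c,z]).round(1) for z in(0,.056,.07)])
# segment 3D points
P=[]
for v in range(228,268):
    for u in range(210,240):
        if s["range_z"][v,u]>0:
            p=atd(s,u,v)
            if .012<p[2]<.05: P.append(p)
P=np.array(P);print(len(P),P.mean(0),P.min(0),P.max(0))
from scipy.optimize import least_squares
f=lambda c:np.hypot(P[:,0]-c[0],P[:,1]-c[1])-.0132
r=least_squares(f,[.41,.233],loss="soft_l1",f_scale=.002);print(r.x,np.abs(f(r.x)).mean())
crop(s,200,225,50,45,14,"pics/c2.png")
E
```

```text
pos [ 0.176  -0.5208  0.2308] yaw 18.66 q [-83.7  21.8  74.4   0.   83.9 -12.3] F [ 0.2 -0.6  0.1] T [ 0.04  0.01 -0.04] t 0.1 w 0.08520527517553346
shift [ 0.3149 -0.2323 -0.0088]
[-0.18268285  0.59138998  0.72831634]
[0.22323594 0.05164093 1.3771784 ]
(0.41, 0.233) [array([223.4, 256.5]), array([222.8, 247.2]), array([222.4, 241.4]), array([222.2, 237.4])] [array([200.5, 224.2]), array([198.4, 222. ]), array([197.9, 221.5])]
(0.406, 0.236) [array([223.3, 257.8]), array([222.7, 248.5]), array([222.3, 242.7]), array([222.1, 238.8])] [array([199.7, 225.3]), array([197.5, 223.2]), array([197. , 222.6])]
(0.408, 0.232) [array([224.2, 256.7]), array([223.6, 247.4]), array([223.2, 241.6]), array([222.9, 237.7])] [array([200.8, 224.8]), array([198.7, 222.6]), array([198.1, 222. ])]
116 [0.40243142 0.23735107 0.03174281] [0.39465424 0.22089712 0.01242994] [0.41718573 0.24673767 0.04880435]
[0.41089772 0.23226463] 0.0011491791675956589
```

View pics/c2.png

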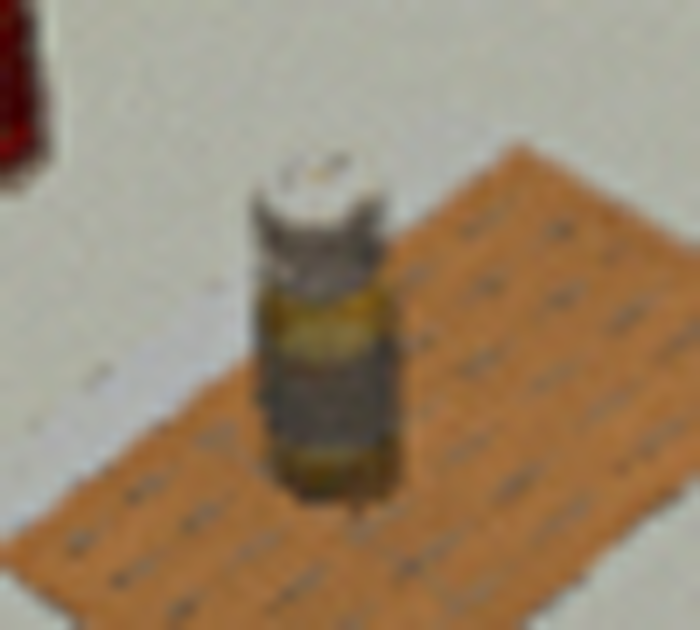

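Call:
play_rows(targets="0.02 -0.015 0 -0.05 0; 0.055 -0.04 0 -0.19 0; 0.094 -0.069 0 -0.33 0; 0.133 -0.098 0 -0.47 0; 0.172 -0.127 0 -0.61 0", force=40)

```text
time_s: 0.6
position: [0.2989, -0.3439, 0.2311]
tool_rot: [[0.589, 0.808, -0.0], [0.808, -0.589, 0.001], [0.0, -0.0, -1.0]]
ft_force: [0.7, 0.6, 0.4]
grip_width: 0.0851
```

```bash
python3 -c "
from h import *
go([.40,-.2,.24])"
```

```text
pos [ 0.2989 -0.3439  0.2311] yaw 53.91 q [-63.9  12.3  88.3   0.   79.4 -27.9] F [0.7 0.6 0.4] T [0.06 0.03 0.01] t 0.6 w 0.08509339478415895
shift [ 0.1758 -0.0031 -0.0088]
```

Call:
play_rows(targets="0.04 0 -0.002 -0.14 0; 0.08 0 -0.004 -0.28 0; 0.12 0 -0.006 -0.42 0; 0.16 0 -0.008 -0.56 0; 0.2 0 -0.01 -0.635 0")

```text
time_s: 1.1
position: [0.4176, -0.1831, 0.2413]
tool_rot: [[-0.005, 1.0, -0.0], [1.0, 0.005, 0.0], [0.0, -0.0, -1.0]]
ft_force: [0.5, 0.0, 0.2]
grip_width: 0.0855
```

```bash
python3 -c "
from h import *
go([.4105,.2325,.20])"
```

```text
pos [ 0.4176 -0.1831  0.2413] yaw 90.28 q [-38.6  11.9  87.2   0.   81.  -38.9] F [0.5 0.  0.2] T [-0.01 -0.    0.  ] t 1.1 w 0.08545949064147974
shift [ 0.4156 -0.0051  0.0414]
```

Call:
play_rows(targets="0.04 0 0 0.005 0; 0.085 -0.001 0 0.005 0; 0.13 -0.002 0 0.005 0; 0.175 -0.003 0 0.005 0; 0.22 -0.004 0 0.005 0")

```text
time_s: 1.6
position: [0.4124, 0.0371, 0.2412]
tool_rot: [[0.005, 1.0, -0.0], [1.0, -0.005, 0.0], [0.0, -0.0, -1.0]]
ft_force: [1.0, -0.8, -0.3]
grip_width: 0.0852
```

Call:
play_rows(targets="0.045 0 0.005 0 0; 0.09 0 0.015 0 0; 0.135 0 0.025 0 0; 0.17 0 0.03 0 0; 0.19 0 0.03 0 0")

```text
time_s: 2.1
position: [0.413, 0.2276, 0.2103]
tool_rot: [[0.003, 1.0, -0.002], [1.0, -0.003, -0.0], [-0.0, -0.002, -1.0]]
ft_force: [0.0, -0.4, -0.5]
grip_width: 0.0855
```

```bash
python3 -c "
from h import *
go([.4105,.2325,.038])"
```

```text
pos [0.413  0.2276 0.2103] yaw 89.85 q [14.4 15.1 88.2  0.  76.8 14.6] F [ 0.  -0.4 -0.5] T [-0.04 -0.05 -0.03] t 2.1 w 0.08554418523467372
shift [ 0.0049 -0.0021  0.1723]
```

Call:
play_rows(targets="0.003 -0.002 0.03 0 0; 0.005 -0.002 0.07 0 0; 0.005 -0.002 0.11 0 0; 0.005 -0.002 0.145 0 0; 0.005 -0.002 0.145 0 0")

```text
time_s: 2.6
position: [0.4097, 0.2297, 0.063]
tool_rot: [[0.005, 1.0, -0.008], [1.0, -0.005, -0.002], [-0.002, -0.008, -1.0]]
ft_force: [0.0, 0.6, 0.8]
grip_width: 0.0855
```

Run:
```python
from h import *
from rig import eyes
go([.4105,.2325,.038])
d=eyes.get_image("scene");np.savez("s1.npz",**{k:np.asarray(v) for k,v in d.items()})
crop(d,170,170,110,110,6,"pics/d.png")
```

```text
pos [0.4097 0.2297 0.063 ] yaw 89.71 q [ 14.8  26.1 100.4  -0.   53.9  15.1] F [0.  0.6 0.8] T [ 0.01 -0.04 -0.02] t 2.6 w 0.08551144722772828
shift [0.0029 0.001  0.025 ]
```

View pics/d.png

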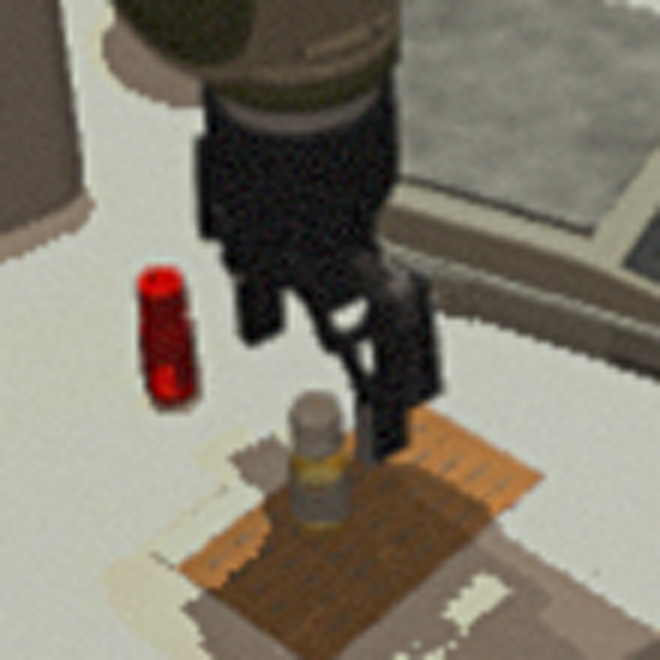

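Call:
play_rows(targets="0.003 0.001 0.01 0 0; 0.003 0.001 0.02 0 0; 0.003 0.001 0.025 0 0; 0.003 0.001 0.025 0 0; 0.003 0.001 0.025 0 0")

```text
time_s: 3.15
position: [0.4131, 0.2334, 0.0416]
tool_rot: [[0.005, 1.0, 0.0], [1.0, -0.005, 0.0], [0.0, 0.0, -1.0]]
ft_force: [0.1, 0.3, 0.1]
grip_width: 0.0851
```

```bash
python3 -c "
from h import *
go([.4105,.2325,.038])"
```

```text
pos [0.4131 0.2334 0.0416] yaw 89.71 q [ 15.1  28.4 101.3   0.   50.3  15.4] F [0.1 0.3 0.1] T [-0.02 -0.04  0.01] t 3.15 w 0.08512988366591129
shift [-0.0009 -0.0026  0.0036]
```

Call:
play_rows(targets="-0.001 -0.0025 0.004 0 0; -0.001 -0.0025 0.004 0 0; -0.001 -0.0025 0.004 0 0.4; -0.001 -0.0025 0.004 0 0.6; -0.001 -0.0025 0.004 0 0.7", force=30)

```text
time_s: 3.65
position: [0.4105, 0.2324, 0.0374]
tool_rot: [[0.005, 1.0, 0.0], [1.0, -0.005, 0.0], [0.0, 0.0, -1.0]]
ft_force: [0.1, -0.3, -0.4]
grip_width: 0.0437
```

Call:
play_rows(targets="0 0 0 0 0.8; 0 0 0 0 0.9; 0 0 0 0 1; 0 0 0 0 1; 0 0 0 0 1")

```text
time_s: 4.15
position: [0.4106, 0.2324, 0.0375]
tool_rot: [[0.005, 1.0, 0.0], [1.0, -0.005, 0.0], [0.0, 0.0, -1.0]]
ft_force: [0.1, -0.7, 4.3]
grip_width: 0.0253
```

Run:
```python
from h import *
from rig import eyes
go([.4105,.2325,.038])
d=eyes.get_image("scene");np.savez("s2.npz",**{k:np.asarray(v) for k,v in d.items()})
crop(d,190,200,70,70,8,"pics/e.png")
```

```text
pos [0.4106 0.2324 0.0375] yaw 89.71 q [ 15.1  28.6 102.   -0.   49.4  15.4] F [ 0.1 -0.7  4.3] T [0.01 0.06 0.01] t 4.15 w 0.025288108016628764
shift [ 0.0001 -0.0001 -0.0005]
```

View pics/e.png

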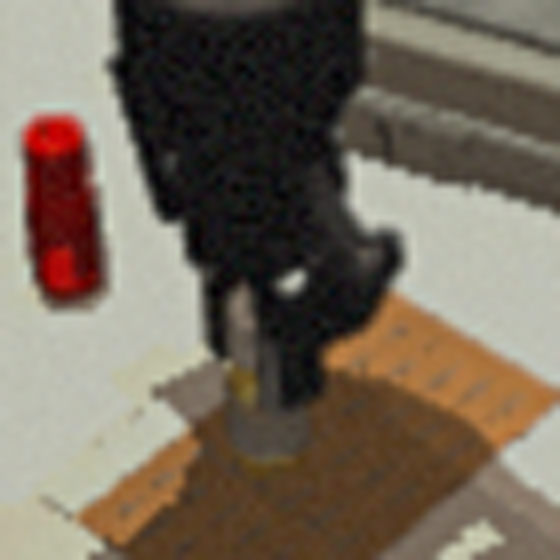

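Call:
play_rows(targets="0 0 -0.01 0 1; 0 0 -0.03 0 1; 0 0 -0.06 0 1; 0 0 -0.1 0 1; 0 0 -0.14 0 1")

```text
time_s: 4.7
position: [0.4099, 0.2322, 0.1792]
tool_rot: [[0.005, 1.0, -0.001], [1.0, -0.005, -0.0], [-0.0, -0.001, -1.0]]
ft_force: [-0.6, -0.5, -0.9]
grip_width: 0.0252
```

Call:
play_rows(targets="-0.02 0 -0.03 0 1; -0.05 0.005 -0.04 0 1; -0.085 0.01 -0.04 0 1; -0.12 0.015 -0.04 0 1; -0.155 0.02 -0.04 0 1")

```text
time_s: 5.2
position: [0.4293, 0.076, 0.2179]
tool_rot: [[0.005, 1.0, 0.0], [1.0, -0.005, 0.0], [0.0, 0.0, -1.0]]
ft_force: [-0.3, 0.5, 0.0]
grip_width: 0.0252
```

Call:
play_rows(targets="-0.035 0.005 0 0 1; -0.07 0.01 0 0 1; -0.105 0.015 0 0 1; -0.14 0.02 0 0 1; -0.175 0.025 0 0 1")

```text
time_s: 5.7
position: [0.4535, -0.0992, 0.2178]
tool_rot: [[0.005, 1.0, -0.0], [1.0, -0.005, 0.0], [0.0, -0.0, -1.0]]
ft_force: [0.1, 0.8, -0.1]
grip_width: 0.0251
```

```bash
python3 -c "
from h import *
go([.4703,-.267,.17])"
```

```text
pos [ 0.4535 -0.0992  0.2178] yaw 89.71 q [-27.   13.9  88.6   0.   77.5 -26.7] F [ 0.1  0.8 -0.1] T [-0.05 -0.02 -0.05] t 5.7 w 0.02507184642372074
shift [-0.1677  0.0177  0.0478]
```

Run:
```python
from h import *
from rig import eyes
for n in("scene","top"):
    d=eyes.get_image(n);np.savez(n+"3.npz",**{k:np.asarray(v) for k,v in d.items()})
    cv2.imwrite(f"pics/{n}3.png",d["pixels"][:,:,::-1])
```

```text
(no output)
```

View pics/scene3.png

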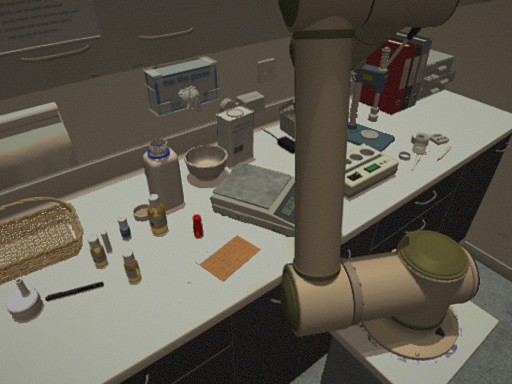

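View pics/top3.png

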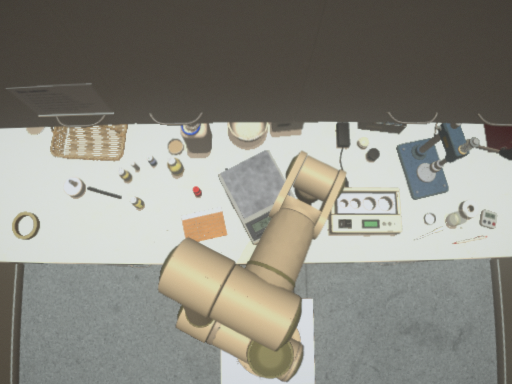

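```bash
cat > ov2.py <<'E'
from h import *
import sys
t=load("top3.npz");bx,by,yaw,wx,wy=map(float,sys.argv[1:6])
f=9;X,Y=322,180
im=cv2.resize(t["pixels"][Y:Y+62,X:X+86],None,fx=f,fy=f,interpolation=cv2.INTER_CUBIC)
c,s=np.cos(yaw),np.sin(yaw)
def pl(cx,cy,pts,z,col):
    q=[]
    for a,b in pts:
        a/=1e3;b/=1e3
        u,v=proj(t,[cx+c*a-s*b,cy+s*a+c*b,z])
        q.append([((u-X+.5)*f-.5)*8,((v-Y+.5)*f-.5)*8])
    cv2.polylines(im,[np.round(q).astype(int)],True,col,1,cv2.LINE_AA,3)
bxs=lambda cx,cy,hx,hy:[(cx+hx,cy+hy),(cx+hx,cy-hy),(cx-hx,cy-hy),(cx-hx,cy+hy)]
pl(bx,by,bxs(0,0,35,102),.067,(255,0,0))
y=102
for d in(28,34.8,45.6,50.6):
    y-=9+d/2
    A=np.linspace(0,2*np.pi,60)
    for r,col in((d/2,(0,160,0)),(d/2+2,(255,0,255))): pl(bx,by,[(r*np.cos(a),y+r*np.sin(a)) for a in A],.067,col)
    y-=d/2
pl(wx,wy,bxs(0,0,80,125),.056,(0,0,255))
cv2.imwrite(sys.argv[6],im[:,:,::-1]);print(im.shape)
E
python3 ov2.py .469 -.346 -.016 .443 -.346 pics/o3.png
```

```text
(558, 774, 3)
```

View pics/o3.png

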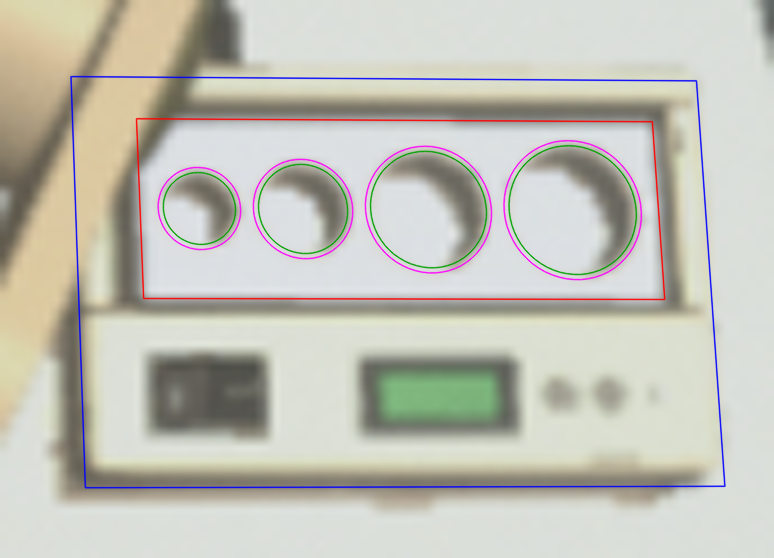

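Call:
play_rows(targets="-0.03 0.003 0 0 1; -0.07 0.008 0.01 0 1; -0.11 0.013 0.02 0 1; -0.15 0.018 0.04 0 1; -0.168 0.018 0.06 0 1")

```text
time_s: 6.3
position: [0.4712, -0.2683, 0.157]
tool_rot: [[0.007, 1.0, 0.001], [1.0, -0.007, -0.001], [-0.001, 0.001, -1.0]]
ft_force: [0.4, 1.2, -0.5]
grip_width: 0.0251
```

Call:
play_rows(targets="0 0 0.01 0 1; 0 0 0.02 0 1; 0 0 0.03 0 1; 0 0 0.035 0 1; 0 0 0.035 0 1")

```text
time_s: 6.8
position: [0.471, -0.2651, 0.1222]
tool_rot: [[0.004, 1.0, -0.0], [1.0, -0.004, 0.0], [0.0, -0.0, -1.0]]
ft_force: [0.2, 0.6, -0.9]
grip_width: 0.0252
```

Run:
```python
from h import *
from rig import eyes
go([.4703,-.267,.1125])
for n in("scene","top"):
    d=eyes.get_image(n);np.savez(n+"4.npz",**{k:np.asarray(v) for k,v in d.items()})
    cv2.imwrite(f"pics/{n}4.png",d["pixels"][:,:,::-1])
    if n=="scene": crop(d,310,90,110,110,6,"pics/f.png")
    else: crop(d,310,170,100,80,7,"pics/g.png")
```

```text
pos [ 0.471  -0.2651  0.1222] yaw 89.77 q [-41.9  26.9  85.6   0.   67.5 -41.7] F [ 0.2  0.6 -0.9] T [-0.03 -0.02 -0.01] t 6.8 w 0.025248021735229543
shift [-0.0019 -0.0007  0.0097]
```

View pics/f.png

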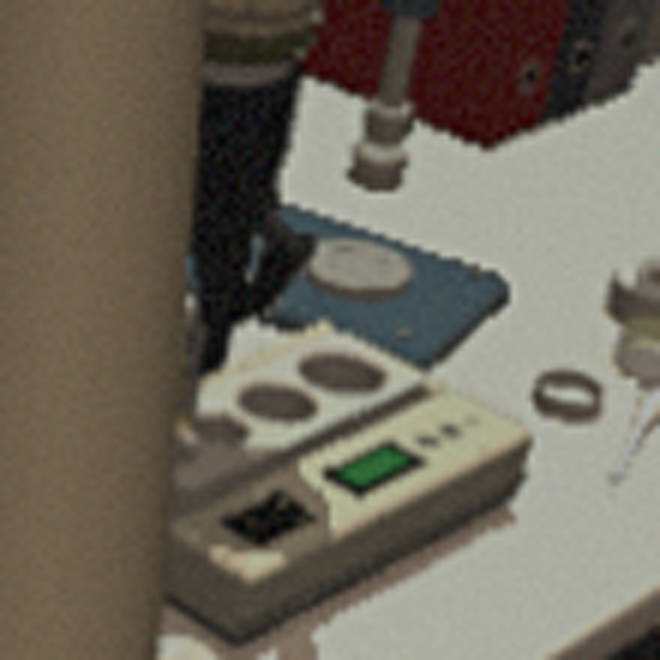

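View pics/g.png

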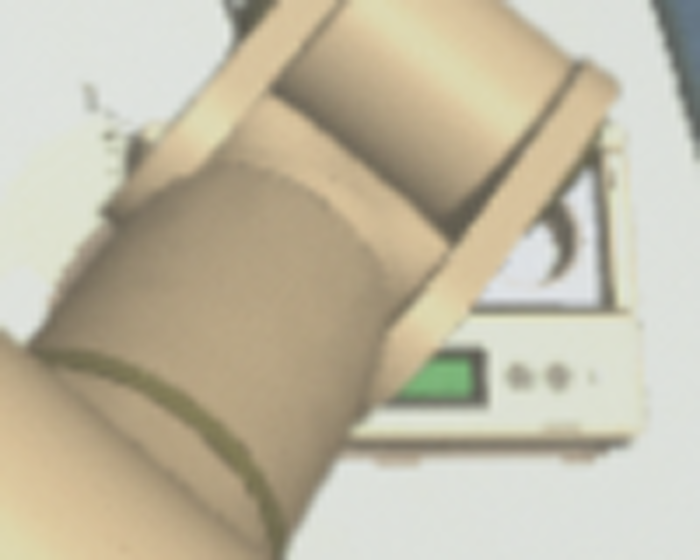

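Call:
play_rows(targets="-0.002 -0.0007 0.003 0 1; -0.002 -0.0007 0.006 0 1; -0.002 -0.0007 0.009 0 1; -0.002 -0.0007 0.012 0 1; -0.002 -0.0007 0.012 0 1")

```text
time_s: 7.4
position: [0.4701, -0.2678, 0.1098]
tool_rot: [[0.005, 1.0, -0.001], [1.0, -0.005, 0.001], [0.001, -0.001, -1.0]]
ft_force: [-0.7, 0.7, -0.6]
grip_width: 0.0252
```

Call:
play_rows(targets="0 0 0.001 0 1; 0 0 0.002 0 1; 0 0 0.003 0 1; 0 0 0.004 0 1; 0 0 0.004 0 1")

```text
time_s: 7.9
position: [0.4702, -0.2679, 0.1062]
tool_rot: [[0.005, 1.0, -0.0], [1.0, -0.005, 0.0], [0.0, -0.0, -1.0]]
ft_force: [0.6, 0.5, -0.3]
grip_width: 0.0254
```

```bash
python3 -c "
from h import *
go([.4703,-.267,.1045])"
```

```text
pos [ 0.4702 -0.2679  0.1062] yaw 89.71 q [-42.2  28.1  86.7  -0.   65.3 -41.9] F [ 0.6  0.5 -0.3] T [-0.04  0.04 -0.07] t 7.9 w 0.02540460772449659
shift [0.0009 0.0001 0.0017]
```

Go 1 mm at a time past the expected surface height.

Call:
play_rows(targets="0 0 0.0007 0 1; 0 0 0.0014 0 1; 0 0 0.002 0 1; 0 0 0.002 0 1")

```text
time_s: 8.3
position: [0.4702, -0.2679, 0.1042]
tool_rot: [[0.005, 1.0, -0.0], [1.0, -0.005, 0.0], [0.0, -0.0, -1.0]]
ft_force: [-0.4, -0.3, -0.7]
grip_width: 0.0252
```

Call:
play_rows(targets="0 0 0.0007 0 1; 0 0 0.0014 0 1; 0 0 0.0015 0 1")

```text
time_s: 8.6
position: [0.4702, -0.2679, 0.1027]
tool_rot: [[0.005, 1.0, -0.0], [1.0, -0.005, 0.0], [0.0, -0.0, -1.0]]
ft_force: [0.1, 0.8, -0.3]
grip_width: 0.0252
```

Call:
play_rows(targets="0 0 0.0007 0 1; 0 0 0.0014 0 1; 0 0 0.002 0 1")

```text
time_s: 8.9
position: [0.4702, -0.268, 0.1008]
tool_rot: [[0.005, 1.0, -0.0], [1.0, -0.005, -0.0], [-0.0, -0.0, -1.0]]
ft_force: [0.2, 0.1, -0.2]
grip_width: 0.0251
```

Call:
play_rows(targets="0 0 0.0007 0 1; 0 0 0.0014 0 1; 0 0 0.002 0 1")

```text
time_s: 9.2
position: [0.4702, -0.268, 0.0988]
tool_rot: [[0.005, 1.0, -0.0], [1.0, -0.005, 0.0], [0.0, -0.0, -1.0]]
ft_force: [0.7, 0.3, -0.5]
grip_width: 0.0253
```

Call:
play_rows(targets="0 0 0.001 0 1; 0 0 0.002 0 1; 0 0 0.003 0 1")

```text
time_s: 9.5
position: [0.4702, -0.268, 0.0957]
tool_rot: [[0.005, 1.0, -0.0], [1.0, -0.005, 0.0], [0.0, -0.0, -1.0]]
ft_force: [-0.1, 0.4, -0.0]
grip_width: 0.0252
```

Call:
play_rows(targets="0 0 0.002 0 1; 0 0 0.004 0 1; 0 0 0.006 0 1; 0 0 0.008 0 1; 0 0 0.008 0 1")

```text
time_s: 10.0
position: [0.4701, -0.2678, 0.0875]
tool_rot: [[0.005, 1.0, -0.0], [1.0, -0.005, 0.0], [0.0, -0.0, -1.0]]
ft_force: [0.1, 0.1, 0.2]
grip_width: 0.0251
```

Call:
play_rows(targets="0 0 0.002 0 1; 0 0 0.004 0 1; 0 0 0.006 0 1; 0 0 0.008 0 1; 0 0 0.009 0 1")

```text
time_s: 10.5
position: [0.4702, -0.2679, 0.0786]
tool_rot: [[0.005, 1.0, -0.0], [1.0, -0.005, 0.0], [0.0, -0.0, -1.0]]
ft_force: [-0.2, 0.0, -0.3]
grip_width: 0.0253
```

```bash
python3 -c "
from h import *
go([.4703,-.267,.0725])"
```

```text
pos [ 0.4702 -0.2679  0.0786] yaw 89.71 q [-42.2  30.2  88.5   0.   61.4 -41.9] F [-0.2  0.  -0.3] T [-0.03  0.09 -0.  ] t 10.5 w 0.025336646474190906
shift [0.0009 0.0001 0.0061]
```

Call:
play_rows(targets="0 0 0.001 0 1; 0 0 0.002 0 1; 0 0 0.003 0 1; 0 0 0.004 0 1; 0 0 0.004 0 1")

```text
time_s: 11.0
position: [0.4702, -0.2679, 0.0747]
tool_rot: [[0.005, 1.0, -0.0], [1.0, -0.005, 0.0], [0.0, -0.0, -1.0]]
ft_force: [0.0, -0.5, 0.1]
grip_width: 0.0253
```

Call:
play_rows(targets="0 0 0.0005 0 1; 0 0 0.001 0 1; 0 0 0.0015 0 1; 0 0 0.0015 0 1")

```text
time_s: 11.4
position: [0.4703, -0.268, 0.0733]
tool_rot: [[0.005, 1.0, 0.0], [1.0, -0.005, 0.0], [0.0, 0.0, -1.0]]
ft_force: [-0.4, 0.1, -0.2]
grip_width: 0.0251
```

Call:
play_rows(targets="0 0 0.0005 0 1; 0 0 0.001 0 1; 0 0 0.001 0 1")

```text
time_s: 11.7
position: [0.4703, -0.268, 0.0723]
tool_rot: [[0.005, 1.0, 0.0], [1.0, -0.005, -0.0], [-0.0, 0.0, -1.0]]
ft_force: [-1.0, -0.3, 1.0]
grip_width: 0.0252
```

Call:
play_rows(targets="0 0 0.0005 0 1; 0 0 0.001 0 1; 0 0 0.001 0 1")

```text
time_s: 12.0
position: [0.4703, -0.268, 0.0716]
tool_rot: [[0.005, 1.0, 0.0], [1.0, -0.005, -0.0], [-0.0, 0.0, -1.0]]
ft_force: [-0.8, -0.4, 5.2]
grip_width: 0.0253
```

```bash
python3 -c "
from h import *
go([.4703,-.267,.0725])"
```

```text
pos [ 0.4703 -0.268   0.0716] yaw 89.72 q [-42.2  30.7  88.9   0.   60.4 -41.9] F [-0.8 -0.4  5.2] T [0.11 0.24 0.02] t 12.0 w 0.025310933601499247
shift [ 0.001  -0.     -0.0009]
```

Call:
play_rows(targets="0 0 -0.0004 0 1; 0 0 -0.0004 0 0.6; 0 0 -0.0004 0 0.5; 0 0 -0.0004 0 0.4; 0 0 -0.0004 0 0.3")

```text
time_s: 12.5
position: [0.4702, -0.2679, 0.0715]
tool_rot: [[0.005, 1.0, -0.0], [1.0, -0.005, 0.0], [0.0, -0.0, -1.0]]
ft_force: [-0.1, 0.2, 0.3]
grip_width: 0.0597
```

Call:
play_rows(targets="0 0 0 0 0; 0 0 0 0 0; 0 0 0 0 0; 0 0 0 0 0")

```text
time_s: 12.9
position: [0.4703, -0.268, 0.0717]
tool_rot: [[0.005, 1.0, 0.0], [1.0, -0.005, -0.0], [-0.0, 0.0, -1.0]]
ft_force: [0.5, -0.3, -0.4]
grip_width: 0.0854
```

Call:
play_rows(targets="0 0 -0.01 0 0; 0 0 -0.03 0 0; 0 0 -0.06 0 0; 0 0 -0.1 0 0; 0 0 -0.14 0 0")

```text
time_s: 13.4
position: [0.47, -0.2677, 0.2139]
tool_rot: [[0.005, 1.0, -0.0], [1.0, -0.005, 0.0], [0.0, -0.0, -1.0]]
ft_force: [0.6, -0.7, -0.8]
grip_width: 0.0853
```

Call:
play_rows(targets="0.03 0 0 0 0.3; 0.075 0 0 0 0.5; 0.125 -0.01 0 0 0.7; 0.17 -0.02 0 0 1; 0.19 -0.03 0 0 1")

```text
time_s: 13.9
position: [0.4402, -0.0747, 0.2126]
tool_rot: [[0.003, 1.0, 0.001], [1.0, -0.003, 0.0], [0.0, 0.001, -1.0]]
ft_force: [0.0, -0.4, -0.1]
grip_width: 0.0123
```

Run:
```python
from h import *
from rig import eyes
go(None)
for n in("scene","top"):
    d=eyes.get_image(n);np.savez(n+"5.npz",**{k:np.asarray(v) for k,v in d.items()})
    cv2.imwrite(f"pics/{n}5.png",d["pixels"][:,:,::-1])
    if n=="scene": crop(d,310,110,110,90,7,"pics/f5.png")
    else: crop(d,322,180,86,62,9,"pics/g5.png")
```

```text
pos [ 0.4402 -0.0747  0.2126] yaw 89.86 q [-24.9  12.4  91.6   0.   76.  -24.8] F [ 0.  -0.4 -0.1] T [-0.06 -0.07  0.02] t 13.9 w 0.012324363289851705
```

View pics/f5.png

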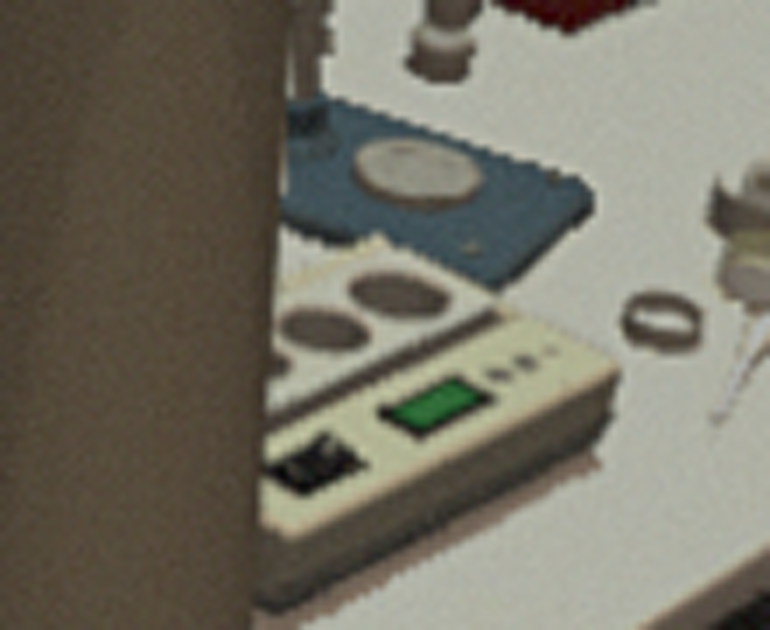

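View pics/g5.png

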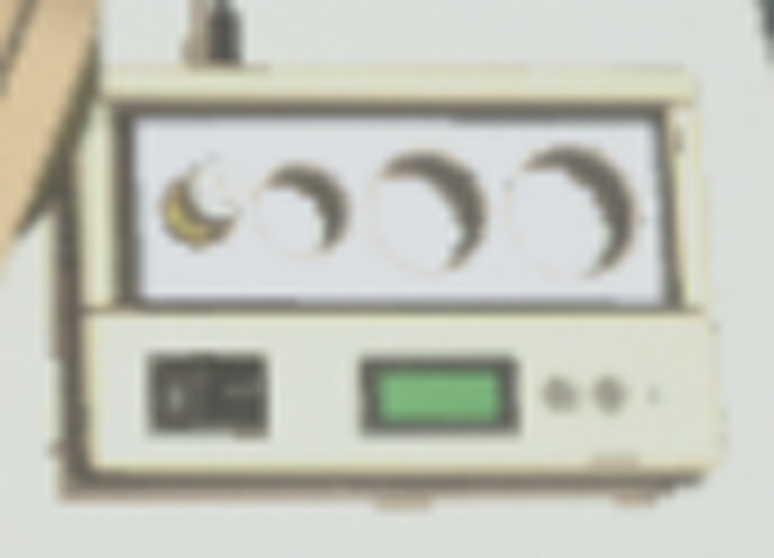

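Run:
```python
from h import *
t=load("top5.npz")
f=lambda x,y,z:atz(t,322+(x+.5)/9-.5,180+(y+.5)/9-.5,z).round(4)
g=lambda x,y:(322+(x+.5)/9-.5,180+(y+.5)/9-.5)
u=proj(t,[.4703,-.268,.105]);print("cap expected px",(u-[322,180]+.5)*9-.5)
for z in(.056,.060): print(z,"L/R/C",f(150,394,z),f(267,394,z),f(208.5,394,z),"top/bot",f(208,355,z),f(208,433,z))
print("housing L,R,front,back",f(84,394,.056),f(712,394,.056),f(400,470,.056),f(400,66,.056))
for v in (221,222,223,224,225,226): print(v,[(round(float(atd(t,u,v)[2])*1000)) for u in range(336,356)])
# cap depth
print([atd(t,u,v).round(3) for u,v in((345,199),(346,200),(346,201))])
im=rect(t,.35,.43,-.34,-.22,.058,.0002)
im=cv2.resize(im,None,fx=1.3,fy=1.3)
cv2.imwrite("pics/sw.png",im[:,:,::-1])
```

```text
cap expected px [224.85562001 188.60227483]
0.056 L/R/C [ 0.4003 -0.2466  0.056 ] [ 0.3996 -0.292   0.056 ] [ 0.4    -0.2693  0.056 ] top/bot [ 0.415  -0.2699  0.056 ] [ 0.385  -0.2682  0.056 ]
0.06 L/R/C [ 0.3998 -0.2457  0.06  ] [ 0.3991 -0.2909  0.06  ] [ 0.3994 -0.2683  0.06  ] top/bot [ 0.4144 -0.2689  0.06  ] [ 0.3845 -0.2673  0.06  ]
housing L,R,front,back [ 0.4007 -0.2211  0.056 ] [ 0.3967 -0.4677  0.056 ] [ 0.3696 -0.342   0.056 ] [ 0.5278 -0.353   0.056 ]
221 [58, 50, 62, 55, 59, 60, 60, 59, 61, 57, 65, 60, 61, 67, 68, 57, 56, 55, 54, 57]
222 [57, 56, 57, 57, 61, 59, 62, 59, 61, 63, 63, 61, 66, 68, 69, 60, 54, 59, 59, 57]
223 [55, 58, 58, 62, 62, 62, 59, 62, 59, 61, 59, 60, 62, 68, 67, 53, 56, 54, 56, 63]
224 [56, 55, 58, 56, 61, 58, 63, 61, 63, 57, 65, 67, 63, 71, 66, 59, 54, 56, 58, 56]
225 [53, 59, 55, 55, 62, 59, 62, 62, 61, 62, 64, 63, 67, 62, 63, 56, 57, 56, 55, 59]
226 [62, 57, 55, 55, 60, 58, 58, 57, 56, 60, 61, 66, 66, 67, 63, 61, 62, 59, 53, 56]
[array([ 0.475, -0.263,  0.107]), array([ 0.472, -0.266,  0.106]), array([ 0.469, -0.267,  0.103])]
```

View pics/sw.png

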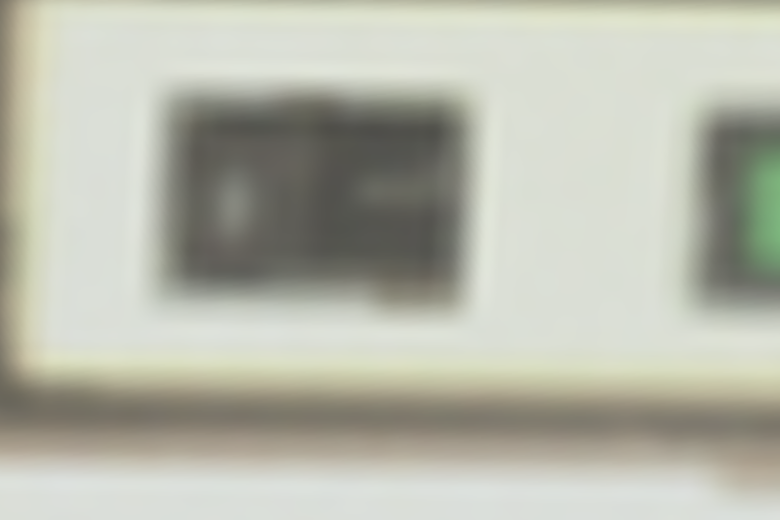

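Call:
play_rows(targets="-0.03 -0.01 0 0 1; -0.075 -0.02 0 0 1; -0.12 -0.03 0.01 0 1; -0.165 -0.04 0.03 0 1; -0.2 -0.041 0.05 0 1")

```text
time_s: 14.5
position: [0.3982, -0.2811, 0.1619]
tool_rot: [[0.007, 1.0, 0.001], [1.0, -0.007, -0.002], [-0.002, 0.001, -1.0]]
ft_force: [1.6, -0.2, 0.6]
grip_width: -0.0002
```

Call:
play_rows(targets="-0.01 0 0.01 0 1; -0.01 0 0.02 0 1; -0.01 0 0.03 0 1; -0.01 0 0.04 0 1; -0.01 0 0.04 0 1")

```text
time_s: 15.0
position: [0.399, -0.2863, 0.1209]
tool_rot: [[0.004, 1.0, -0.001], [1.0, -0.004, 0.002], [0.002, -0.001, -1.0]]
ft_force: [0.6, -0.2, -0.7]
grip_width: 0.0001
```

```bash
python3 -c "
from h import *
go([.3995,-.285,.072])"
```

```text
pos [ 0.399  -0.2863  0.1209] yaw 89.79 q [-49.5  22.8  93.4   0.   64.  -49.3] F [ 0.6 -0.2 -0.7] T [0.01 0.02 0.01] t 15.0 w 9.491648693059956e-05
shift [0.0012 0.0005 0.0489]
```

Call:
play_rows(targets="0.0012 0.0005 0.01 0 1; 0.0012 0.0005 0.02 0 1; 0.0012 0.0005 0.03 0 1; 0.0012 0.0005 0.04 0 1; 0.0012 0.0005 0.048 0 1")

```text
time_s: 15.5
position: [0.3995, -0.2863, 0.0727]
tool_rot: [[0.005, 1.0, -0.001], [1.0, -0.005, 0.001], [0.001, -0.001, -1.0]]
ft_force: [0.1, -0.1, 0.3]
grip_width: 0.0001
```

Call:
play_rows(targets="0 0 0.001 0 1; 0 0 0.002 0 1; 0 0 0.003 0 1; 0 0 0.004 0 1; 0 0 0.005 0 1")

```text
time_s: 16.0
position: [0.3997, -0.2865, 0.0689]
tool_rot: [[0.005, 1.0, 0.0], [1.0, -0.005, -0.0], [-0.0, 0.0, -1.0]]
ft_force: [-0.3, 0.0, 0.7]
grip_width: -0.0002
```

Call:
play_rows(targets="0.001 0 0.001 0 1; 0.001 0 0.002 0 1; 0.001 0 0.003 0 1; 0.001 0 0.003 0 1")

```text
time_s: 16.4
position: [0.3997, -0.2856, 0.0658]
tool_rot: [[0.005, 1.0, 0.0], [1.0, -0.005, -0.0], [-0.0, 0.0, -1.0]]
ft_force: [-0.9, -1.1, 2.0]
grip_width: 0.0002
```

Call:
play_rows(targets="0 0 0.001 0 1; 0 0 0.002 0 1; 0 0 0.002 0 1")

```text
time_s: 16.7
position: [0.3999, -0.2859, 0.0639]
tool_rot: [[0.005, 1.0, 0.001], [1.0, -0.005, -0.001], [-0.001, 0.001, -1.0]]
ft_force: [-0.5, -1.8, 3.8]
grip_width: 0.0002
```

Call:
play_rows(targets="0 0 0.001 0 1; 0 0 0.002 0 1; 0 0 0.002 0 1")

```text
time_s: 17.0
position: [0.3998, -0.2854, 0.0616]
tool_rot: [[0.005, 1.0, 0.0], [1.0, -0.005, 0.0], [0.0, 0.0, -1.0]]
ft_force: [0.0, -1.8, 1.8]
grip_width: -0.0002
```

Call:
play_rows(targets="0 0 0.0005 0 1; 0 0 0.001 0 1; 0 0 0.001 0 1")

```text
time_s: 17.3
position: [0.3997, -0.2853, 0.0606]
tool_rot: [[0.005, 1.0, -0.0], [1.0, -0.005, 0.0], [0.0, -0.0, -1.0]]
ft_force: [0.4, -2.2, 2.4]
grip_width: -0.0001
```

Call:
play_rows(targets="0 0 0.0005 0 1; 0 0 0.001 0 1; 0 0 0.001 0 1")

```text
time_s: 17.6
position: [0.3997, -0.2854, 0.06]
tool_rot: [[0.005, 1.0, 0.0], [1.0, -0.005, -0.0], [-0.0, 0.0, -1.0]]
ft_force: [0.7, -0.8, 6.2]
grip_width: -0.0
```

Call:
play_rows(targets="0 0 0.0005 0 1; 0 0 0.001 0 1; 0 0 0.001 0 1")

```text
time_s: 17.9
position: [0.3998, -0.2855, 0.0598]
tool_rot: [[0.005, 1.0, 0.001], [1.0, -0.005, -0.001], [-0.001, 0.001, -1.0]]
ft_force: [-2.4, 0.0, 16.0]
grip_width: -0.0001
```

Call:
play_rows(targets="0 0 -0.01 0 1; 0 0 -0.03 0 1; 0 0 -0.06 0 1; 0 0 -0.1 0 1; 0 0 -0.14 0 1")

```text
time_s: 18.4
position: [0.399, -0.2844, 0.1998]
tool_rot: [[0.005, 1.0, -0.002], [1.0, -0.005, 0.002], [0.002, -0.002, -1.0]]
ft_force: [0.1, -0.2, 0.2]
grip_width: 0.0
```

Call:
play_rows(targets="0.04 0 0 0 1; 0.085 0 0 0 1; 0.13 0.01 0 0 1; 0.175 0.01 0 0 1; 0.22 0.01 0 0 1")

```text
time_s: 18.9
position: [0.4099, -0.0633, 0.1985]
tool_rot: [[0.005, 1.0, -0.002], [1.0, -0.005, 0.001], [0.001, -0.002, -1.0]]
ft_force: [0.4, -0.5, 0.2]
grip_width: 0.0001
```

Call:
play_rows(targets="0.04 0 0 0 1; 0.085 0 0 0 1; 0.13 0 0 0 1; 0.17 0 0 0 1; 0.2 0 0 0 1")

```text
time_s: 19.4
position: [0.4105, 0.1369, 0.1985]
tool_rot: [[0.003, 1.0, -0.002], [1.0, -0.003, 0.0], [0.0, -0.002, -1.0]]
ft_force: [0.3, -0.4, -0.0]
grip_width: 0.0001
```

Run:
```python
from h import *
from rig import eyes
go(None)
for n in("scene","top"):
    d=eyes.get_image(n);np.savez(n+"6.npz",**{k:np.asarray(v) for k,v in d.items()})
    cv2.imwrite(f"pics/{n}6.png",d["pixels"][:,:,::-1])
    if n=="scene": crop(d,300,110,110,90,7,"pics/f6.png")
    else: crop(d,322,180,86,62,9,"pics/g6.png");t=d
for v in (221,222,223,224,225,226): print(v,[(round(float(atd(t,u,v)[2])*1000)) for u in range(336,356)])
```

```text
pos [0.4105 0.1369 0.1985] yaw 89.8 q [ 2.7 11.9 94.8  0.  73.4  2.9] F [ 0.3 -0.4 -0. ] T [-0.08  0.    0.03] t 19.4 w 5.256257355571615e-05
221 [53, 61, 56, 61, 62, 64, 63, 66, 66, 55, 57, 59, 58, 62, 60, 58, 54, 59, 55, 56]
222 [56, 55, 55, 59, 64, 69, 67, 62, 62, 61, 1377, 61, 60, 60, 54, 59, 55, 56, 60, 59]
223 [62, 56, 59, 62, 68, 67, 64, 63, 60, 60, 62, 62, 65, 63, 61, 62, 51, 61, 58, 55]
224 [56, 58, 57, 62, 58, 65, 66, 63, 60, 54, 59, 61, 56, 59, 62, 57, 57, 55, 56, 55]
225 [54, 58, 62, 58, 68, 70, 66, 63, 60, 61, 58, 60, 58, 63, 62, 59, 60, 50, 58, 52]
226 [56, 58, 59, 54, 64, 65, 63, 62, 61, 62, 58, 61, 63, 61, 64, 59, 57, 55, 54, 55]
```

View pics/f6.png

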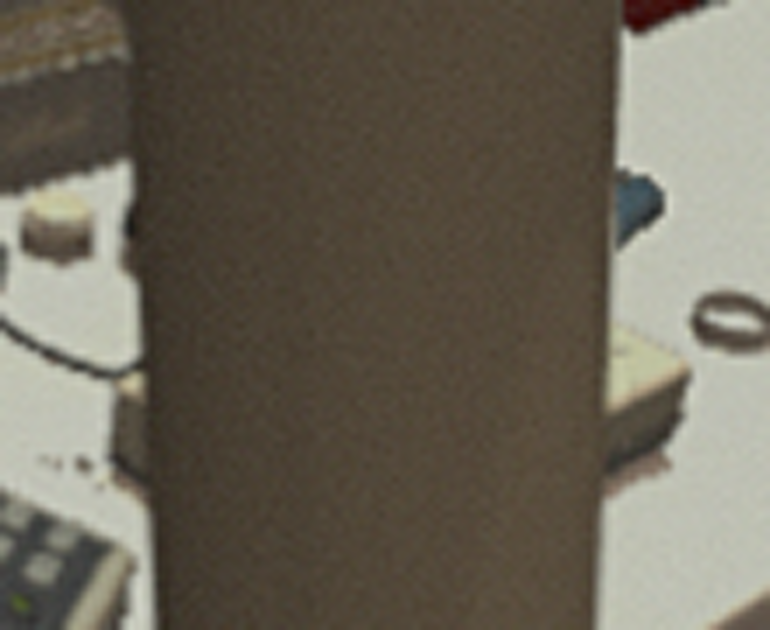

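View pics/g6.png

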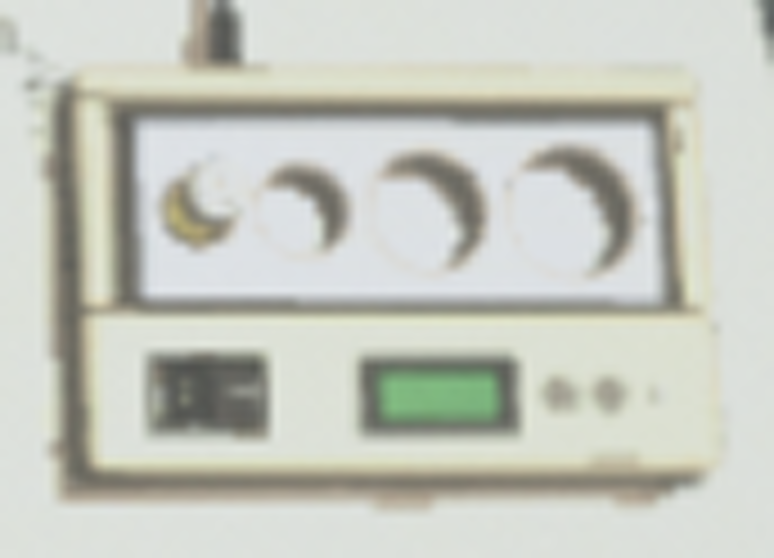

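View pics/scene6.png

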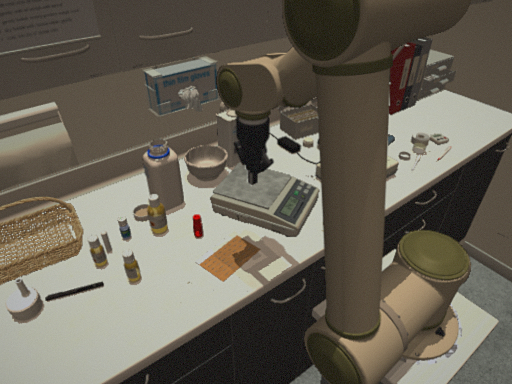

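Run:
```python
from h import *
t=load("top6.npz")
P=np.array([atd(t,u,v) for u in range(341,352) for v in range(195,207)])
Q=P[(P[:,2]>.09)&(P[:,2]<.2)];print(len(Q),np.median(Q,0))
from rig import env
print(env.close_job())
```

```text
44 [ 0.46873128 -0.26381857  0.10476751]
the job is handed in; nothing more can be done
None
```

The job is done and handed in at about 19.5 s. The bottle on the card was the small one: about 70 mm tall, and the grip read 25 mm on its 26.4 mm body.

- **Bottle:** I lowered it into the leftmost (28 mm) well, feeling the way in. There was no noticeable contact until the floor, which pushed back with 5.2 N. I eased off, released it and withdrew.
- **Seating:** Afterwards the camera put the cap top at 104.8 mm, against the 105 mm expected when it is fully seated. The depth points put the cap centre about 4 mm in y from where I released it. The visible cap edge in the picture fits the release position, and the white cap blends into the white block, so I put that down to reading error and don't take it for a lean.
- **Switch:** I pressed the raised right half down until it stopped firmly at 16 N. The depth image now shows the left half up at about 67 mm and the right half down at about 60 mm, so it is on.
- **Other objects:** The other bottles and the red look-alike stand where they were in the last picture, and the robot was clear of everything at hand-in. In the last scene-camera picture the arm hid the warmer, so the final bottle and switch checks come from the top camera alone.

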